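# Fold and tuck the cover of the tyre-lever case

## Task

Close the tyre-lever case: with the fingertips push its hinged metal cover over until it lies flat, and then, keeping it down, push it along towards the lip (its ridge gives the fingertips a hold), so that its free edge is tucked fully home beneath the lip and stays there when you move away. Only push and press; do not pinch the cover between the fingers or pick anything up. Leave the levers in the case and the tub, bottle and bell beside it where they are.

Things in the scene. Friction and masses are not known exactly. Their poses are not given: they have to be found in the camera images.
- tool_case: Low grey steel tyre-lever case fixed to the bench, 155 mm long, 172 mm wide (188 over the hinge cheeks). Origin: on the bench (underside of the case); +x runs from the hinged side to the lip, +y across, +z up. Extents along its x: -85 to +70 mm. Open well x -34 to +62, 156 mm wide, floor at z 4 mm, wall tops z 32 mm; the block under the hinge (x -85 to -34) is 28 mm high. Two dark cheeks (x -75 to -25, y +-86 to +-94, top z 44 mm) carry the hinge pin in 20 mm slots.
- lip_edge (a point): Middle of the lower inner edge of the retaining lip: case x +52 mm, z 44 mm. The dark fixed lip overhangs from case x +52 to +71, 150 mm wide, 4 mm thick, top z 48 mm, closed by a web at x +65. The cover's edge goes into the gap below it (edge top z 39 mm when the cover lies flat).
- cover (a joint): Fold angle of the aluminium cover about its pin, rad: 0 flat over the well, 1.57 upright, 2.1 leaning back from the lip (limit). 3 mm plate 148 mm wide, 104 mm from pin to edge, 2 mm sheet under it. Stays where left at 1.4 to 2.0 (friction 0.02 N m); from flat a weak spring (0.06 N m net of its 50 g) lifts it again unless pressed or tucked; tucked, it rests up against the lip at about 0.05.
- cover_slide (a joint): Travel of hinge pin and cover in its slots along case +x towards the lip, m: 0 = back, 0.020 = fully home (stop). About 4 N of friction; stays where it is left. At 0 the flat cover's edge stands 8 mm short of the lip; at 0.020 it is 12 mm beneath it. If it is slid more than 8 mm before being flat, the cover meets the lip from above and cannot go under.
- cover_hinge (a point): Middle of the hinge pin (axis along case y), z 36 mm; at case x -60 mm plus the cover_slide value; frame turns with the cover: x from pin to free edge, z out of the outer face (up when flat).
- cover_edge (a point): Middle of the cover's free edge, 104 mm from the pin.
- ridge (a point): Middle of the upright face of the push ridge on the cover's outer face, 70 mm from the pin, 7 mm out from the pin plane. The ridge is 110 mm wide, stands 8 mm out of the outer face (which is 3 mm out from the pin plane, z 39 mm when flat); the upright side faces the hinge, the other side slopes away towards the free edge.
- cover_outer: Outer sheet of the cover with the push ridge (same frame as cover_hinge): on top when the cover is flat.
- cover_inner: Inner sheet on the other side of the cover, 10 mm smaller all round (same frame as cover_hinge): underneath when flat.
- lever_a: Tyre lever, yellow plastic, 17x116x13 mm, lying in the well of the case. Origin: centre of underside.
- lever_b: Another such tyre lever, lying in the well nearer the lip.
- grease_tub: Bystander: round blue tub, 72 mm wide, 62 mm high. Origin: centre of underside.
- lube_bottle: Bystander: small green bottle with red spout, 42 mm wide, 123 mm high. Origin: centre of underside.
- bell: Bystander: silver bicycle bell, 53x66x31 mm. Origin: centre of underside.

How it is judged:
By the outcome, as a careful person would: the job done as asked, in the order asked, and still so for the second after the job is handed in, with the robot touching nothing.
It also fails if it takes over 42 s, if anything falls off the work surface, if the arm or the gripper's body presses on something with over 40 N, if the wrist force passes 120 N, or if a joint passes its speed limit or range.

## Robot

A 6-joint arm with a two-finger parallel gripper is mounted at the origin on a cart in front of the work surface, level with it; the furniture and walls round the work are solid. World frame = base frame: x ahead of the robot, y to its left, z up, the work surface at z = 0. Lengths are in m, angles in rad, forces in N, time in s.
With the tool pointing down it reaches from about 0.25 to 0.85 m from the base axis. Payload 12.5 kg.
Tool frame: the origin (TCP) lies where the fingers leave the gripper's body, on its centre line; the fingertips stand 84 mm ahead of it and the grasp point (between the pads) lies 65 mm ahead of it; z points along the fingers, y is the direction in which the jaws open and shut (so a half turn about z gives the same grasp; the last joint's range is limited). The gripper opens to 93 mm and grips with 3 to 60 N. Pads are 15 mm wide; open, the fingers measure 128 mm over their backs; the gripper's body (75 mm by 188 mm) begins 65 mm behind the grasp point.
Start: joints at [-1.402, 0.351, 1.652, -0, 1.139, -0.085], TCP at [0.138, -0.532, 0.303] pointing down, gripper open.
Joint ranges: [-2.75, 2.75], [-0.79, 2.1], [0.01, 2.65], [-1.57, 4.71], [0.07, 3.14], [-2.87, 2.87]. Speed limits (rad/s): [2.22, 2.22, 2.79, 3.14, 3.14, 3.14].

## Interface

Orientations are given as a rotation vector (axis times angle).
In Python, from plant import state, cams, job gives the robot as it stands.
- The arm moves only by the tool drive_tool, never from a script. Its argument "deltas" is a list of rows, each an object of numbers: "x", "y", "z": the shift along the tool's x, y, z scaled (see below); "wx", "wy", "wz": the turn, a rotation vector about the tool's x, y, z scaled (see below); "gripper": the opening in per cent of the stroke, from 0 (shut) to 100 (fully open). In form: [{"x": .., "y": .., "z": .., "wx": .., "wy": .., "wz": .., "gripper": ..}, ...]. A call has 1 to 20 rows; each row shifts and turns the commanded pose from where the row before left it, along the tool's axes as they then stand; what a row does not reach is not made up. The controller multiplies each number of a shift by 40 cm and each number of a turn by pi/4 rad. A row lasts 1/10 s, in which the tool goes at most 50 mm and 8.59 degrees, less where a joint would pass 70% of its speed; a pose out of reach is approached as far as the arm can. A call with a number of a shift or a turn outside -1 to 1 is refused whole. A call with a gripper value outside its range is refused whole. The fingers move at their own pace and stop on an object; "grip_force" is the grip in N (left out, the last holds). Time passes only in rows, so rows that do not move let the fingers close. It gives the time, the measured TCP pose, the force and the opening at its end, in the units of the state.
- state(): the state, without advancing time (a new reading comes with each control period).
- cams.capture(name): name is "scene" or "top" or "wrist"; returns (picture, depth): 400x640x3 uint8, blue, green, red; 400x640 float32, m along the optical axis (not along the pixel's ray), 0 where there is no reading.
- cams.calibration(name): a dict with "fovy" (degrees; the focal length in pixels is half the picture's height over the tangent of half this angle, whatever the lens; pixels are square), "cx", "cy" (the principal point, pixels), "view" (4x4, takes a point from world to camera coordinates). Camera axes: x right, y down, z forward; pixel columns grow to the right and rows downward; lengths in m; the calibration is good to about 2 mm. A picture is of the moment at which its call begins: read the wrist's pose just before it. calibration takes no time and is no camera call; for the wrist camera it gives the pose at the moment of the call.
- job.finish_job(): hands the job in, once; it reports no verdict.
The state is a dict: "time": time; "q": joint angles; "qd": joint speeds; "effort": joint torques, N m; "tool_pos": TCP position; "tcp_rot": TCP orientation; "ft_force": force on the tool from outside, world axes, zero at the start; "ft_torque": the same for the moment, N m; "grip_width": finger opening in m.
Only numpy, scipy, OpenCV 4.12 (cv2) and the standard library are available. Lean on these libraries where they do the work, as an engineer would, in place of code of your own. Each camera call takes 0.05 s, during which the arm holds its last target.

## Working session

There is one attempt and no reset: what is moved stays moved. The work goes in short steps, Python scripts to look and compute and a tool call to move; the robot and the scene stay as the last step left them, time stands still between calls to the robot, and variables do not carry over. Pictures are saved under pics/ and viewed, and the job is handed in when it is done.

Besides the shell and the picture viewer there is one more tool, called after ">>>" as name(argument=value, ...), one argument or row to a line, values as JSON. drive_tool: Moves the arm, as the interface text tells. Shifts and turns lie within -1 to 1; 1 stands for 40 cm of shift or pi/4 rad of turn. Its arguments: {"type":"object","properties":{"deltas":{"type":"array","items":{"type":"object","properties":{"x":{"type":"number","minimum":-1,"maximum":1},"y":{"type":"number","minimum":-1,"maximum":1},"z":{"type":"number","minimum":-1,"maximum":1},"wx":{"type":"number","minimum":-1,"maximum":1},"wy":{"type":"number","minimum":-1,"maximum":1},"wz":{"type":"number","minimum":-1,"maximum":1},"gripper":{"type":"number"}}}},"grip_force":{"type":"number"}},"required":["deltas"]}

```bash
ls; mkdir -p pics; cat > h.py <<'E'
import numpy as np, cv2
from plant import state, cams, job
def grab(n,fn=None):
    c=cams.calibration(n); p,d=cams.capture(n)
    if fn: cv2.imwrite('pics/'+fn+'.png',p)
    return p,d,c
def pts(d,c):
    f=d.shape[0]/2/np.tan(np.radians(c['fovy'])/2)
    v,u=np.indices(d.shape)
    P=np.stack([(u-c['cx'])/f*d,(v-c['cy'])/f*d,d,np.ones_like(d)],-1)
    return (P@np.linalg.inv(np.array(c['view'])).T)[...,:3]
E
python3 - <<'E'
from h import *
s=state();print(s['time'],s['tool_pos'],s['tcp_rot'],s['ft_force'])
for n in('scene','top','wrist'):
    p,d,c=grab(n,n+'0');np.savez(n+'0.npz',p=p,d=d,**{k:np.array(v) for k,v in c.items()})
    print(n,c['fovy'],np.linalg.inv(np.array(c['view']))[:3,3])
E
```

```text
pics
0.0 [ 0.1380699  -0.53213436  0.30219504] [-3.11519322e+00 -3.97487615e-01  6.15258042e-05] [ 0.26286907 -0.93222134  0.69154719]
scene 56.209779560546394 [-0.14326943  0.56074205  0.54585295]
top 45.191780311073565 [0.31343065 0.1067598  1.09878399]
wrist 62.65998628743153 [ 0.21094923 -0.5142061   0.38474783]
```

View pics/scene0.png

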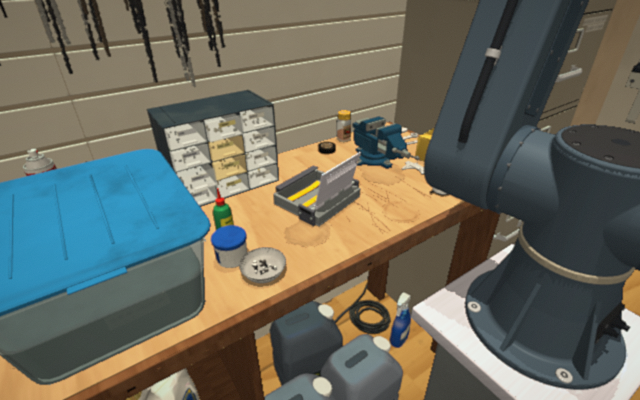

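View pics/top0.png

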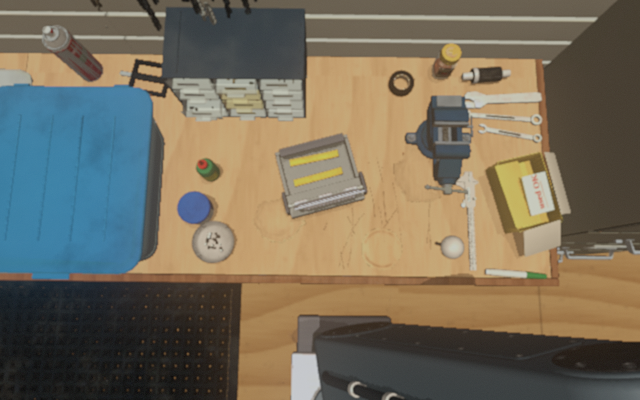

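The top view shows the case at about (322,178). The lip is on the far side, at about row 145, and the upright cover is near the robot at about row 200. The tub is at (195,208), the bottle at (207,168) and the bell at (452,246). Next I measure the case pose.

```bash
python3 - <<'E'
import numpy as np,cv2
from h import pts
z=np.load('top0.npz');P=pts(z['d'],z);np.set_printoptions(precision=4,suppress=True)
p=z['p']
cv2.imwrite('pics/crop.png',cv2.resize(p[125:225,265:380],None,fx=6,fy=5.5,interpolation=cv2.INTER_NEAREST)[:600])
for v in range(134,222,4): print(v,' '.join('%4d'%(1000*P[v,u,2]) for u in range(270,376,4)))
H=P[...,2]
roi=np.zeros(H.shape,bool);roi[128:222,268:375]=1
m=roi&(H>0.012)&(H<0.06)
q=P[m][:,:2].astype(np.float32)
print(m.sum(),cv2.minAreaRect(q))
m2=roi&(H>0.09);q=P[m2]
print(len(q),q.min(0),q.max(0))
r=cv2.minAreaRect(q[:,:2].astype(np.float32));print(r,cv2.boxPoints(r))
hsv=cv2.cvtColor(p,cv2.COLOR_BGR2HSV)
y=roi&(hsv[...,0]>22)&(hsv[...,0]<34)&(hsv[...,1]>170)
n,l,st,ce=cv2.connectedComponentsWithStats(y.astype(np.uint8))
for i in range(1,n):
  if st[i,4]>40: print(st[i],cv2.minAreaRect(P[l==i][:,:2].astype(np.float32)),np.median(P[l==i][:,2]))
E
```

```text
134   -3    0   -1    0   -2   -2    2    0   -2   -2    3   -1    0    1    0    0   44   47   49   31   -4    1    0    4    0   -3    2
138   -1    2    0    0   -1    0   -1   -1    0    4    0   -2   44   48   47   47   47   51   50   30    1   -1    2    0    0   -1   -1
142    0    1   -2    4    0   -1   -3   -3    3   50   49   47   50   49   48   46   43    1    1   30    1   -1   -2    0    0   -2    2
146   -3    1   -3    0    0   49   48   50   47   49   47   51   47    6    6    2    6    2    2   30    1    0    1   -1    3    0   -3
150   -3   -1   -3   44   48   47   45   48   47    4    8    4    7    1    6    6   14    5    0   11   32    0   -2   -2    0    0   -1
154    0    5   33   49   46    5    5    3    6    1    7   10   10    7    8   12   14    5    8    4   32    0   -3    0    1   -1   -2
158   -3    0   33    7    4    0   13   16   13    9    9   10   12    8    8    9    1    0    5    6   29   -2    0   -4    1    2    1
162    0    1   32    4    2    9    7   10    9    7    0    1    3    2    2    7    4    5    6    4   20   32    0    0    
[... 1591 characters left out ...]
 25   29   25   20    1    0   -1    0    0   -1   -1    3    0   -4    0   -3   -2    0
214    1    1    0    0    4   24   32   31   26    8    3    4    1    0    1    0   -4    0   -1   -1    4   -2   -3    0    0   -3    1
218    0    3    3    0    2    2    0    3   -2    2   -2    1   -2    0   -2    3    0   -1    3    2   -2    4    0    0   -2   -2    1
2594 ((0.5429771542549133, 0.10563419759273529), (0.15721537172794342, 0.18968501687049866), 15.8518648147583)
461 [0.3134 0.0149 0.0907] [0.4986 0.1566 1.0988]
((0.429254949092865, 0.10924489796161652), (0.1121639758348465, 0.2027437835931778), 62.27644348144531) [[0.3134 0.1068]
 [0.4929 0.0124]
 [0.5451 0.1117]
 [0.3656 0.206 ]]
```

View pics/crop.png

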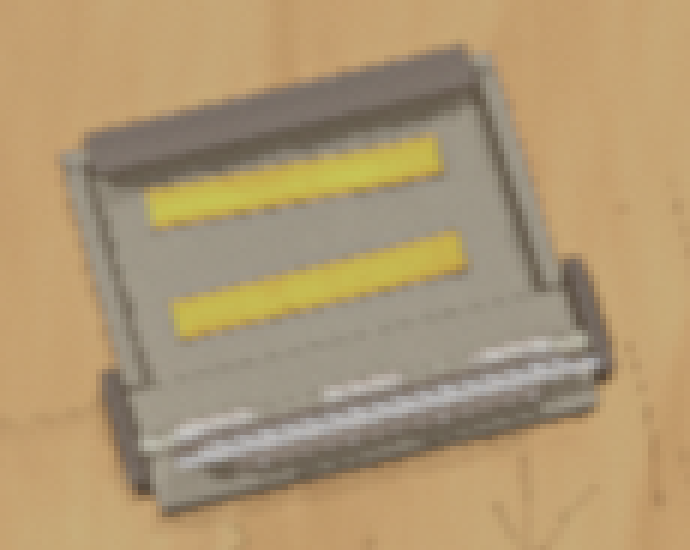

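View pics/wrist0.png

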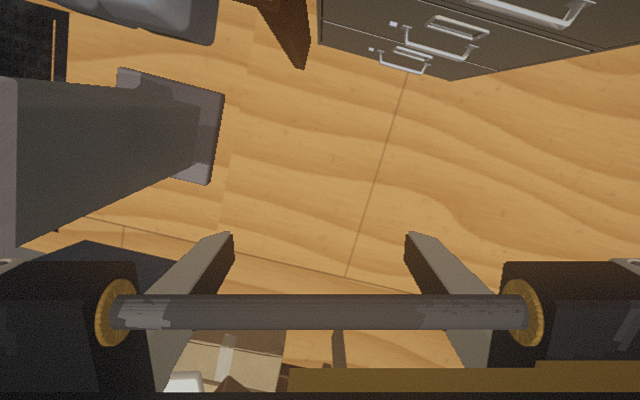

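```bash
cat >> h.py <<'E'
A=np.radians(15.85);EX=np.array([np.cos(A),np.sin(A)]);EY=np.array([-np.sin(A),np.cos(A)])
O=np.array([0.543,0.1056])+0.007*EX
def tocase(P):
    q=P[...,:2]-O; return np.stack([q@EX,q@EY,P[...,2]],-1)
def toworld(c):
    c=np.asarray(c,float); return np.r_[O+c[0]*EX+c[1]*EY,c[2]]
E
python3 - <<'E'
from h import *
np.set_printoptions(precision=4,suppress=True)
for n in('top','scene'):
  z=np.load(n+'0.npz');C=tocase(pts(z['d'],z));g=(z['d']>0.1)
  def pc(m,l):
    q=C[m&g]; print(n,l,len(q),*(np.percentile(q[:,i],[1,50,99]) for i in range(3)) ) if len(q) else 0
  ar=(abs(C[...,1])<.12)&(abs(C[...,0])<.12)
  pc(ar&(C[...,2]>.039)&(C[...,2]<.055)&(C[...,0]>.03),'lip')
  pc(ar&(C[...,2]>.035)&(C[...,2]<.05)&(abs(C[...,1])>.08)&(C[...,0]<.0),'cheeks')
  pc(ar&(C[...,2]>.02)&(C[...,2]<.036),'walls')
  cv=ar&(C[...,2]>.06)&(C[...,2]<.2)
  pc(cv,'cover')
  q=C[cv&g];  
  for lo in range(60,150,10):
    k=q[(q[:,2]>lo/1e3)&(q[:,2]<lo/1e3+.01)]
    if len(k): print(lo,len(k),np.percentile(k[:,0],[5,50,95]))
E
```

```text
top lip 543 [0.0516 0.0612 0.0704] [-0.0733  0.0003  0.0729] [0.0432 0.048  0.0525]
top cheeks 195 [-0.0746 -0.0525 -0.0246] [-0.0946 -0.0808  0.0941] [0.0356 0.0427 0.0474]
top walls 1397 [-0.0852 -0.045   0.0654] [-0.0861  0.0016  0.0855] [0.0215 0.0285 0.0353]
top cover 505 [-0.0873 -0.0828 -0.0637] [-0.0706  0.0006  0.0705] [0.0622 0.1184 0.1396]
60 25 [-0.0664 -0.0645 -0.0635]
70 22 [-0.0678 -0.067  -0.066 ]
80 21 [-0.0715 -0.0689 -0.0682]
90 25 [-0.073  -0.0713 -0.0703]
100 56 [-0.0874 -0.0861 -0.0728]
110 122 [-0.0869 -0.0851 -0.0754]
120 103 [-0.0842 -0.0799 -0.0775]
130 127 [-0.0858 -0.0842 -0.0812]
140 4 [-0.0853 -0.0846 -0.0841]
scene lip 244 [0.0533 0.0622 0.073 ] [-0.0732  0.0088  0.0747] [0.04   0.0491 0.0512]
scene cheeks 125 [-0.0733 -0.0584 -0.0235] [-0.0921  0.0908  0.0952] [0.0353 0.0418 0.0462]
scene walls 1064 [-0.0837 -0.0596  0.0691] [-0.087   0.028   0.0941] [0.0203 0.029  0.0354]
scene cover 867 [-0.0855 -0.08   -0.0653] [-0.0723  0.0108  0.0738] [0.0614 0.1096 0.1384]
60 89 [-0.0681 -0.0665 -0.0651]
70 108 [-0.0703 -0.0688 -0.0672]
80 103 [-0.0729 -0.0711 -0.0697]
90 57 [-0.075  -0.073  -0.0723]
100 82 [-0.0852 -0.0837 -0.0746]
110 163 [-0.0853 -0.083  -0.078 ]
120 135 [-0.0827 -0.0812 -0.0794]
130 129 [-0.0842 -0.0826 -0.0806]
140 1 [-0.0836 -0.0836 -0.0836]
```

```bash
cat >> h.py <<'E'
from scipy.spatial.transform import Rotation as Ro
def where():
    s=state();R=Ro.from_rotvec(s['tcp_rot']).as_matrix();t=s['tool_pos']
    tip=t+R[:,2]*.084
    C=tocase(tip);f=np.array(s['ft_force'])
    print('t',s['time'],'tcp',np.round(t,4),'tip case mm',np.round(C*1e3,1),'F case',np.round([f[:2]@EX,f[:2]@EY,f[2]],1),'yaw',np.round(np.degrees(np.arctan2(R[1,0],R[0,0])),2),'tilt',np.round(R[:2,2],3),'grip',s['grip_width'])
    return t,R
def need(c):
    t,R=where(); d=toworld(np.array(c)/1e3)-(t+R[:,2]*.084)
    print('tool mm',R.T@d*1e3,'units',R.T@d/.4)
E
python3 -c "
from h import *
need([-135,0,200])"
```

```text
t 0.15 tcp [ 0.1381 -0.5322  0.3024] tip case mm [-570.7 -502.9  218.4] F case [-0.5 -0.   0.2] yaw 14.54 tilt [-0.     0.001] grip 0.09329320638762553
tool mm [ 424.10046824 -512.69926114   18.81128719] units [ 1.06025117 -1.28174815  0.04702822]
```

>>> drive_tool(
  deltas=[
    {"x": 0.03,"y": -0.03,"gripper": 0},
    {"x": 0.05,"y": -0.06,"gripper": 0},
    {"x": 0.055,"y": -0.066,"gripper": 0},
    {"x": 0.055,"y": -0.066,"gripper": 0},
    {"x": 0.055,"y": -0.066,"gripper": 0},
    {"x": 0.055,"y": -0.066,"gripper": 0},
    {"x": 0.055,"y": -0.066,"gripper": 0},
    {"x": 0.055,"y": -0.066,"gripper": 0},
    {"x": 0.055,"y": -0.066,"gripper": 0},
    {"x": 0.055,"y": -0.066,"gripper": 0},
    {"x": 0.055,"y": -0.066,"gripper": 0},
    {"x": 0.055,"y": -0.066,"gripper": 0},
    {"x": 0.055,"y": -0.066,"gripper": 0},
    {"x": 0.055,"y": -0.066,"gripper": 0},
    {"x": 0.055,"y": -0.066,"gripper": 0},
    {"x": 0.055,"y": -0.066,"gripper": 0},
    {"x": 0.055,"y": -0.066,"gripper": 0},
    {"x": 0.055,"y": -0.066,"gripper": 0},
    {"x": 0.05,"y": -0.066,"gripper": 0},
    {"x": 0.03,"y": -0.05,"gripper": 0},
  ],
)

```text
validation failed for argument at $.de...
```

```bash
python3 -c "
from h import *
need([-135,0,200])
grab('wrist','w1');grab('scene','s1')"
```

```text
t 0.15 tcp [ 0.1381 -0.5322  0.3024] tip case mm [-570.7 -502.9  218.4] F case [-0.5 -0.   0.2] yaw 14.54 tilt [-0.     0.001] grip 0.09329320638762553
tool mm [ 424.10046824 -512.69926114   18.81128719] units [ 1.06025117 -1.28174815  0.04702822]
```

View pics/w1.png

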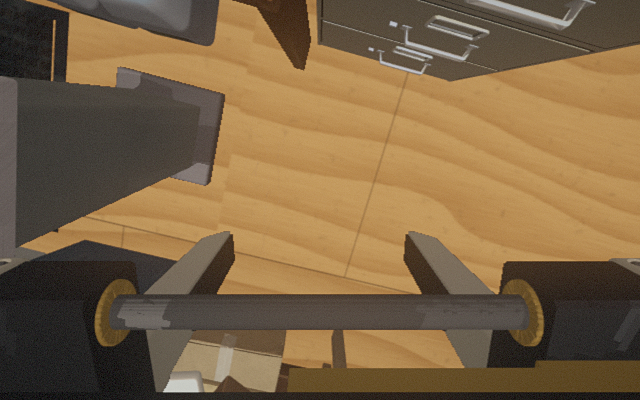

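View pics/s1.png

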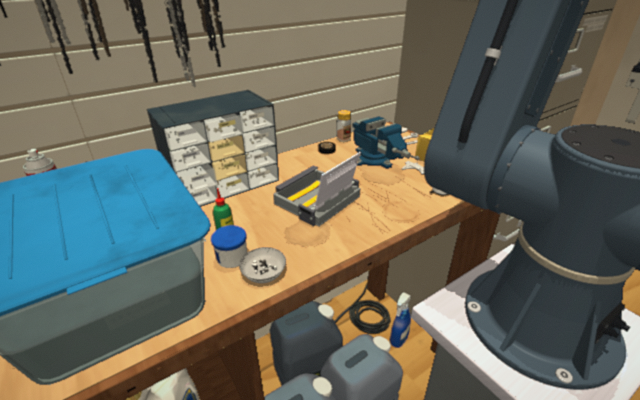

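The move was refused and nothing moved. I'll test the argument form with a minimal call.

>>> drive_tool(
  deltas=[
    {"x": 0.03,"y": -0.03,"z": 0,"wx": 0,"wy": 0,"wz": 0,"gripper": 0},
  ],
)

```text
time: 0.35
tool_pos: [0.1463, -0.5184, 0.3025]
tcp_rot: [3.116, 0.396, -0.0]
ft_force: [1.2, 0.2, 0.0]
grip_width: 0.0883
```

>>> drive_tool(
  deltas=[
    {"x": 0.055,"y": -0.066,"z": 0,"wx": 0,"wy": 0,"wz": 0,"gripper": 0},
    {"x": 0.055,"y": -0.066,"z": 0,"wx": 0,"wy": 0,"wz": 0,"gripper": 0},
    {"x": 0.055,"y": -0.066,"z": 0,"wx": 0,"wy": 0,"wz": 0,"gripper": 0},
    {"x": 0.055,"y": -0.066,"z": 0,"wx": 0,"wy": 0,"wz": 0,"gripper": 0},
    {"x": 0.055,"y": -0.066,"z": 0,"wx": 0,"wy": 0,"wz": 0,"gripper": 0},
    {"x": 0.055,"y": -0.066,"z": 0,"wx": 0,"wy": 0,"wz": 0,"gripper": 0},
    {"x": 0.055,"y": -0.066,"z": 0,"wx": 0,"wy": 0,"wz": 0,"gripper": 0},
    {"x": 0.055,"y": -0.066,"z": 0,"wx": 0,"wy": 0,"wz": 0,"gripper": 0},
    {"x": 0.055,"y": -0.066,"z": 0,"wx": 0,"wy": 0,"wz": 0,"gripper": 0},
    {"x": 0.055,"y": -0.066,"z": 0,"wx": 0,"wy": 0,"wz": 0,"gripper": 0},
    {"x": 0.055,"y": -0.066,"z": 0,"wx": 0,"wy": 0,"wz": 0,"gripper": 0},
    {"x": 0.055,"y": -0.066,"z": 0,"wx": 0,"wy": 0,"wz": 0,"gripper": 0},
    {"x": 0.055,"y": -0.066,"z": 0,"wx": 0,"wy": 0,"wz": 0,"gripper": 0},
    {"x": 0.055,"y": -0.066,"z": 0,"wx": 0,"wy": 0,"wz": 0,"gripper": 0},
    {"x": 0.055,"y": -0.066,"z": 0,"wx": 0,"wy": 0,"wz": 0,"gripper": 0},
    {"x": 0.055,"y": -0.066,"z": 0,"wx": 0,"wy": 0,"wz": 0,"gripper": 0},
    {"x": 0.055,"y": -0.066,"z": 0,"wx": 0,"wy": 0,"wz": 0,"gripper": 0},
    {"x": 0.05,"y": -0.066,"z": 0,"wx": 0,"wy": 0,"wz": 0,"gripper": 0},
    {"x": 0.03,"y": -0.05,"z": 0,"wx": 0,"wy": 0,"wz": 0,"gripper": 0},
  ],
)

```text
time: 2.25
tool_pos: [0.4159, 0.0653, 0.3027]
tcp_rot: [-3.116, -0.399, -0.0]
ft_force: [-0.1, -0.8, -0.8]
grip_width: 0.0005
```

```bash
python3 -c "
from h import *
need([-135,0,200])
grab('wrist','w2')"
```

```text
t 2.25 tcp [0.4159 0.0653 0.3027] tip case mm [-140.2   -4.1  218.7] F case [-0.3 -0.8 -0.8] yaw 14.59 tilt [0. 0.] grip 0.000461048428772754
tool mm [ 5.11898801 -4.1872954  18.7357365 ] units [ 0.01279747 -0.01046824  0.04683934]
```

View pics/w2.png

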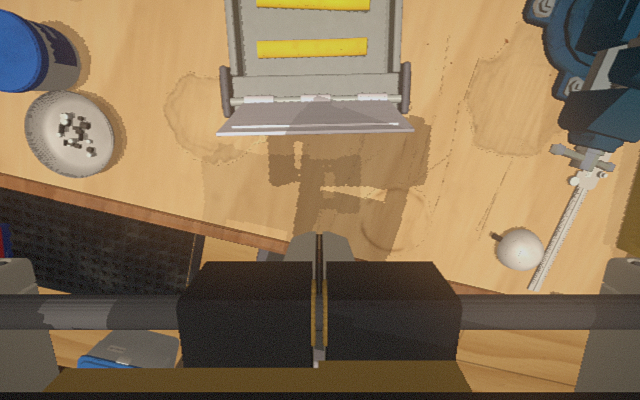

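The wrist view shows the cover centred ahead of the shut fingers. The cover edge is at row 130, columns 218 to 412. I'll correct the yaw and descend behind the cover.

>>> drive_tool(
  deltas=[
    {"x": 0.01,"y": -0.01,"z": 0.03,"wx": 0,"wy": 0,"wz": -0.028,"gripper": 0},
    {"x": 0.01,"y": 0,"z": 0.06,"wx": 0,"wy": 0,"wz": 0,"gripper": 0},
    {"x": 0.01,"y": 0,"z": 0.08,"wx": 0,"wy": 0,"wz": 0,"gripper": 0},
    {"x": 0.01,"y": 0,"z": 0.08,"wx": 0,"wy": 0,"wz": 0,"gripper": 0},
    {"x": 0.01,"y": 0,"z": 0.05,"wx": 0,"wy": 0,"wz": 0,"gripper": 0},
    {"x": 0,"y": 0,"z": 0.02,"wx": 0,"wy": 0,"wz": 0,"gripper": 0},
    {"x": 0,"y": 0,"z": 0,"wx": 0,"wy": 0,"wz": 0,"gripper": 0},
  ],
)

```text
time: 3.0
tool_pos: [0.433, 0.0723, 0.1738]
tcp_rot: [-3.112, -0.432, 0.004]
ft_force: [-0.7, 0.0, 0.3]
grip_width: 0.0008
```

```bash
python3 -c "
from h import *
need([-66,0,87])
grab('scene','s3')"
```

```text
t 3.0 tcp [0.433  0.0723 0.1738] tip case mm [-122.1   -2.    89.8] F case [-0.7  0.2  0.3] yaw 15.79 tilt [-0.002 -0.   ] grip 0.0007742963182105748
tool mm [56.07540642 -2.03726392  2.67431134] units [ 0.14018852 -0.00509316  0.00668578]
```

View pics/s3.png

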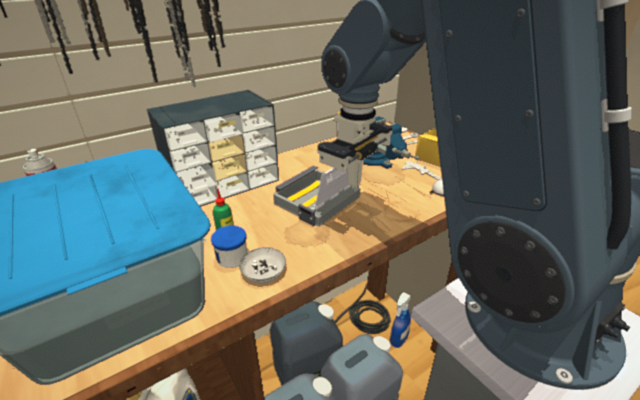

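The fingers are behind the cover. Now I push it up to about 1.4 rad.

>>> drive_tool(
  deltas=[
    {"x": 0.02,"y": -0.005,"z": 0,"wx": 0,"wy": 0,"wz": 0,"gripper": 0},
    {"x": 0.02,"y": 0,"z": 0,"wx": 0,"wy": 0,"wz": 0,"gripper": 0},
    {"x": 0.015,"y": 0,"z": 0,"wx": 0,"wy": 0,"wz": 0,"gripper": 0},
    {"x": 0.015,"y": 0,"z": 0,"wx": 0,"wy": 0,"wz": 0,"gripper": 0},
    {"x": 0.015,"y": 0,"z": 0,"wx": 0,"wy": 0,"wz": 0,"gripper": 0},
    {"x": 0.015,"y": 0,"z": 0,"wx": 0,"wy": 0,"wz": 0,"gripper": 0},
    {"x": 0.015,"y": 0,"z": 0.002,"wx": 0,"wy": 0,"wz": 0,"gripper": 0},
    {"x": 0.015,"y": 0,"z": 0.003,"wx": 0,"wy": 0,"wz": 0,"gripper": 0},
    {"x": 0.01,"y": 0,"z": 0.003,"wx": 0,"wy": 0,"wz": 0,"gripper": 0},
    {"x": 0,"y": 0,"z": 0,"wx": 0,"wy": 0,"wz": 0,"gripper": 0},
  ],
)

```text
time: 4.05
tool_pos: [0.4873, 0.09, 0.1713]
tcp_rot: [3.112, 0.432, -0.0]
ft_force: [-0.5, -0.5, -0.2]
grip_width: 0.0007
```

```bash
cat >> h.py <<'E'
def cover(fn):
    for n in('scene','top'):
        p,d,c=grab(n,fn+n);C=tocase(pts(d,c))
        m=(d>.1)&(abs(C[...,1])<.068)&(abs(C[...,1])>.025)&(C[...,0]>-.1)&(C[...,0]<.08)&(C[...,2]>.034)&(C[...,2]<.16)
        q=C[m]*1e3
        for lo in range(-100,80,10):
            k=q[(q[:,0]>lo)&(q[:,0]<lo+10)]
            if len(k)>3: print(n,lo,len(k),np.percentile(k[:,2],[5,50,95]).round(0))
E
python3 -c "
from h import *
need([-49,0,84.7])
cover('c4')"
```

```text
t 4.05 tcp [0.4873 0.09   0.1713] tip case mm [-64.8   0.2  87.3] F case [-0.6 -0.3 -0.2] yaw 15.81 tilt [-0. -0.] grip 0.0007111183672844995
tool mm [15.8014676   0.21890652  2.60273559] units [0.03950367 0.00054727 0.00650684]
scene -70 55 [35. 39. 44.]
scene -60 406 [ 43.  63. 112.]
scene -50 297 [ 84. 103. 126.]
scene -40 63 [126. 133. 139.]
scene 50 32 [46. 49. 51.]
scene 60 53 [34. 49. 51.]
scene 70 12 [48. 49. 50.]
top 50 9 [45. 47. 49.]
top 60 44 [45. 48. 51.]
top 70 7 [43. 46. 48.]
```

>>> drive_tool(
  deltas=[
    {"x": 0.02,"y": 0,"z": 0.003,"wx": 0,"wy": 0,"wz": 0,"gripper": 0},
    {"x": 0.02,"y": 0,"z": 0.003,"wx": 0,"wy": 0,"wz": 0,"gripper": 0},
    {"x": 0.0145,"y": 0,"z": 0.0075,"wx": 0,"wy": 0,"wz": 0,"gripper": 0},
    {"x": 0.0145,"y": 0,"z": 0.0075,"wx": 0,"wy": 0,"wz": 0,"gripper": 0},
    {"x": 0.012,"y": 0,"z": 0.011,"wx": 0,"wy": 0,"wz": 0,"gripper": 0},
    {"x": 0.012,"y": 0,"z": 0.011,"wx": 0,"wy": 0,"wz": 0,"gripper": 0},
    {"x": 0.009,"y": 0,"z": 0.0135,"wx": 0,"wy": 0,"wz": 0,"gripper": 0},
    {"x": 0.009,"y": 0,"z": 0.0135,"wx": 0,"wy": 0,"wz": 0,"gripper": 0},
    {"x": 0,"y": 0,"z": 0,"wx": 0,"wy": 0,"wz": 0,"gripper": 0},
  ],
)

```text
time: 5.05
tool_pos: [0.5298, 0.1021, 0.1427]
tcp_rot: [-3.112, -0.432, 0.001]
ft_force: [-0.4, -0.2, 0.8]
grip_width: 0.0005
```

```bash
python3 -c "
from h import *
need([-15.5,0,42])
cover('c5')"
```

```text
t 5.05 tcp [0.5298 0.1021 0.1427] tip case mm [-20.8   0.3  58.7] F case [-0.4 -0.1  0.8] yaw 15.8 tilt [-0.001 -0.   ] grip 0.00048668488012348373
tool mm [ 5.26436145  0.25865844 16.69704245] units [0.0131609  0.00064665 0.04174261]
scene -70 60 [35. 40. 43.]
scene -60 103 [ 40.  43. 159.]
scene -50 137 [ 42.  46. 159.]
scene -40 110 [ 47.  50. 148.]
scene -30 109 [ 51.  54. 155.]
scene -20 109 [ 55.  58. 146.]
scene -10 75 [59. 61. 64.]
scene 0 96 [63. 66. 76.]
scene 10 48 [67. 73. 76.]
scene 20 42 [71. 74. 76.]
scene 30 46 [75. 77. 79.]
scene 50 16 [46. 49. 50.]
scene 60 27 [35. 49. 50.]
scene 70 5 [49. 50. 51.]
```

View pics/c5scene.png

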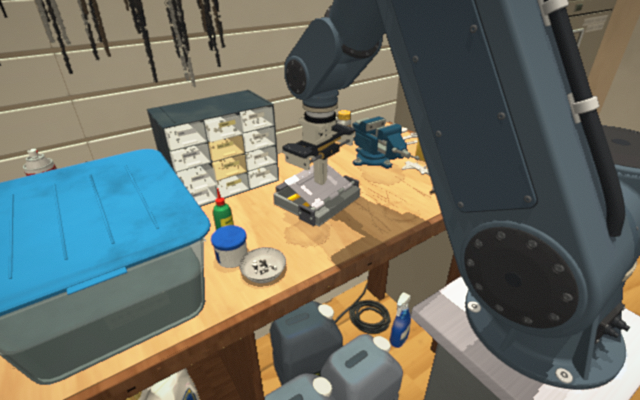

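The cover is at about 0.4 rad and the slide is still at 0. I continue to flat and press.

>>> drive_tool(
  deltas=[
    {"x": 0.005,"y": 0,"z": 0.012,"wx": 0,"wy": 0,"wz": 0,"gripper": 0},
    {"x": 0.005,"y": 0,"z": 0.012,"wx": 0,"wy": 0,"wz": 0,"gripper": 0},
    {"x": 0.002,"y": 0,"z": 0.012,"wx": 0,"wy": 0,"wz": 0,"gripper": 0},
    {"x": 0.002,"y": 0,"z": 0.01,"wx": 0,"wy": 0,"wz": 0,"gripper": 0},
    {"x": 0,"y": 0,"z": 0.004,"wx": 0,"wy": 0,"wz": 0,"gripper": 0},
    {"x": 0,"y": 0,"z": 0,"wx": 0,"wy": 0,"wz": 0,"gripper": 0},
  ],
)

```text
time: 5.75
tool_pos: [0.5352, 0.1036, 0.1234]
tcp_rot: [-3.112, -0.432, -0.0]
ft_force: [0.0, -0.5, 1.5]
grip_width: 0.0006
```

```bash
python3 -c "
from h import *
need([-15.5,0,38])
cover('c6')"
```

```text
t 5.75 tcp [0.5352 0.1036 0.1234] tip case mm [-15.    0.2  39.4] F case [-0.1 -0.5  1.5] yaw 15.8 tilt [0. 0.] grip 0.0005732708854406143
tool mm [-0.45163228  0.1861364   1.44771742] units [-0.00112908  0.00046534  0.00361929]
scene -70 55 [35. 39. 42.]
scene -60 67 [39. 41. 44.]
scene -50 174 [ 39. 138. 148.]
scene -40 142 [ 39. 139. 159.]
scene -30 96 [ 39.  41. 144.]
scene -20 93 [ 39.  41. 143.]
scene -10 70 [ 39.  41. 147.]
scene 0 67 [ 39.  40. 158.]
scene 10 62 [40. 43. 49.]
scene 20 26 [40. 42. 47.]
scene 30 33 [40. 41. 42.]
scene 40 25 [39. 40. 42.]
scene 50 41 [45. 49. 50.]
scene 60 42 [35. 49. 50.]
scene 70 9 [49. 49. 50.]
```

The cover is flat. I press a little more and slide up to the ridge.

>>> drive_tool(
  deltas=[
    {"x": 0,"y": 0,"z": 0.003,"wx": 0,"wy": 0,"wz": 0,"gripper": 0},
    {"x": 0.004,"y": 0,"z": 0,"wx": 0,"wy": 0,"wz": 0,"gripper": 0},
    {"x": 0.008,"y": 0,"z": 0,"wx": 0,"wy": 0,"wz": 0,"gripper": 0},
    {"x": 0.008,"y": 0,"z": 0,"wx": 0,"wy": 0,"wz": 0,"gripper": 0},
    {"x": 0.008,"y": 0,"z": 0,"wx": 0,"wy": 0,"wz": 0,"gripper": 0},
    {"x": 0,"y": 0,"z": 0,"wx": 0,"wy": 0,"wz": 0,"gripper": 0},
  ],
)

```text
time: 6.45
tool_pos: [0.5463, 0.1067, 0.1231]
tcp_rot: [-3.112, -0.432, -0.001]
ft_force: [-2.6, 0.0, 8.8]
grip_width: 0.0008
```

```bash
python3 -c "
from h import *
where()"
```

```text
t 6.45 tcp [0.5463 0.1067 0.1231] tip case mm [-3.5  0.2 39.1] F case [-2.5  0.7  8.8] yaw 15.8 tilt [0.001 0.   ] grip 0.0007719887482480114
```

>>> drive_tool(
  deltas=[
    {"x": 0.007,"y": 0,"z": 0,"wx": 0,"wy": 0,"wz": 0,"gripper": 0},
    {"x": 0.007,"y": 0,"z": 0,"wx": 0,"wy": 0,"wz": 0,"gripper": 0},
    {"x": 0.007,"y": 0,"z": 0,"wx": 0,"wy": 0,"wz": 0,"gripper": 0},
    {"x": 0.007,"y": 0,"z": 0,"wx": 0,"wy": 0,"wz": 0,"gripper": 0},
    {"x": 0,"y": 0,"z": 0,"wx": 0,"wy": 0,"wz": 0,"gripper": 0},
  ],
)

```text
time: 6.95
tool_pos: [0.5561, 0.1095, 0.1229]
tcp_rot: [3.111, 0.432, -0.003]
ft_force: [-7.7, -2.6, 12.3]
grip_width: 0.0008
```

```bash
python3 -c "
from h import *
where();cover('c7')"
```

```text
t 6.95 tcp [0.5561 0.1095 0.1229] tip case mm [ 6.5  0.2 38.9] F case [-8.1 -0.4 12.3] yaw 15.81 tilt [-0.002 -0.001] grip 0.0007681861614360229
scene -50 62 [35. 40. 44.]
scene -40 67 [39. 41. 43.]
scene -30 154 [ 39. 132. 147.]
scene -20 149 [ 39. 141. 159.]
scene -10 88 [ 39.  41. 147.]
scene 0 94 [ 39.  40. 148.]
scene 10 74 [ 39.  40. 158.]
scene 20 65 [ 39.  41. 159.]
scene 30 65 [39. 43. 49.]
scene 40 21 [40. 41. 47.]
scene 50 62 [39. 46. 50.]
scene 60 44 [39. 49. 51.]
scene 70 12 [47. 49. 50.]
```

By friction the cover seems to have come along about 20 mm. I go on to the ridge and confirm with a firm push.

>>> drive_tool(
  deltas=[
    {"x": 0.007,"y": 0,"z": -0.001,"wx": 0,"wy": 0,"wz": 0,"gripper": 0},
    {"x": 0.007,"y": 0,"z": 0,"wx": 0,"wy": 0,"wz": 0,"gripper": 0},
    {"x": 0.007,"y": 0,"z": 0,"wx": 0,"wy": 0,"wz": 0,"gripper": 0},
    {"x": 0.007,"y": 0,"z": 0,"wx": 0,"wy": 0,"wz": 0,"gripper": 0},
    {"x": 0.006,"y": 0,"z": 0,"wx": 0,"wy": 0,"wz": 0,"gripper": 0},
    {"x": 0,"y": 0,"z": 0,"wx": 0,"wy": 0,"wz": 0,"gripper": 0},
  ],
)

```text
time: 7.65
tool_pos: [0.5695, 0.1133, 0.123]
tcp_rot: [3.112, 0.432, -0.002]
ft_force: [-3.9, -1.1, 7.6]
grip_width: 0.0001
```

```bash
python3 -c "
from h import *
where()"
```

```text
t 7.65 tcp [0.5695 0.1133 0.123 ] tip case mm [20.5  0.2 39. ] F case [-4.1 -0.   7.6] yaw 15.81 tilt [-0.001 -0.   ] grip 6.960809674214335e-05
```

>>> drive_tool(
  deltas=[
    {"x": 0.004,"y": 0,"z": 0,"wx": 0,"wy": 0,"wz": 0,"gripper": 0},
    {"x": 0.003,"y": 0,"z": 0,"wx": 0,"wy": 0,"wz": 0,"gripper": 0},
    {"x": 0,"y": 0,"z": 0,"wx": 0,"wy": 0,"wz": 0,"gripper": 0},
  ],
)

```text
time: 7.95
tool_pos: [0.5705, 0.1136, 0.1226]
tcp_rot: [3.111, 0.432, -0.01]
ft_force: [-12.1, -5.8, 13.0]
grip_width: 0.0006
```

```bash
python3 -c "
from h import *
where()"
```

```text
t 7.95 tcp [0.5705 0.1136 0.1226] tip case mm [21.1  0.2 38.6] F case [-13.2  -2.2  13. ] yaw 15.82 tilt [-0.006 -0.001] grip 0.0006014835833475405
```

>>> drive_tool(
  deltas=[
    {"x": 0.003,"y": 0,"z": 0,"wx": 0,"wy": 0,"wz": 0,"gripper": 0},
    {"x": 0,"y": 0,"z": 0,"wx": 0,"wy": 0,"wz": 0,"gripper": 0},
  ],
)

```text
time: 8.15
tool_pos: [0.5708, 0.1137, 0.1224]
tcp_rot: [3.111, 0.432, -0.014]
ft_force: [-17.9, -6.8, 15.9]
grip_width: 0.0006
```

```bash
python3 -c "
from h import *
where()"
```

```text
t 8.15 tcp [0.5708 0.1137 0.1224] tip case mm [21.3  0.2 38.4] F case [-19.1  -1.6  15.9] yaw 15.82 tilt [-0.009 -0.002] grip 0.0006095596476411489
```

Blocked at 19 N against the stop. I unload and lift away.

>>> drive_tool(
  deltas=[
    {"x": -0.004,"y": 0,"z": -0.004,"wx": 0,"wy": 0,"wz": 0,"gripper": 0},
    {"x": -0.002,"y": 0,"z": -0.004,"wx": 0,"wy": 0,"wz": 0,"gripper": 0},
    {"x": -0.002,"y": 0,"z": -0.01,"wx": 0,"wy": 0,"wz": 0,"gripper": 0},
    {"x": -0.01,"y": 0,"z": -0.02,"wx": 0,"wy": 0,"wz": 0,"gripper": 0},
    {"x": -0.02,"y": 0,"z": -0.05,"wx": 0,"wy": 0,"wz": 0,"gripper": 0},
    {"x": -0.06,"y": 0,"z": -0.08,"wx": 0,"wy": 0,"wz": 0,"gripper": 0},
    {"x": -0.08,"y": 0,"z": -0.08,"wx": 0,"wy": 0,"wz": 0,"gripper": 0},
    {"x": -0.08,"y": 0,"z": -0.08,"wx": 0,"wy": 0,"wz": 0,"gripper": 0},
    {"x": -0.08,"y": 0,"z": -0.04,"wx": 0,"wy": 0,"wz": 0,"gripper": 0},
    {"x": -0.06,"y": 0,"z": 0,"wx": 0,"wy": 0,"wz": 0,"gripper": 0},
    {"x": 0,"y": 0,"z": 0,"wx": 0,"wy": 0,"wz": 0,"gripper": 0},
    {"x": 0,"y": 0,"z": 0,"wx": 0,"wy": 0,"wz": 0,"gripper": 0},
  ],
)

```text
time: 9.35
tool_pos: [0.4209, 0.0711, 0.2707]
tcp_rot: [3.112, 0.431, 0.004]
ft_force: [0.2, 1.4, -0.2]
grip_width: 0.0004
```

```bash
python3 -c "
from h import *
where();cover('c9');grab('wrist','w9')
import cv2
p=cv2.imread('pics/c9top.png');cv2.imwrite('pics/c9crop.png',cv2.resize(p[125:225,265:380],None,fx=6,fy=5.5))"
```

```text
t 9.35 tcp [0.4209 0.0711 0.2707] tip case mm [-133.7    0.2  186.7] F case [ 0.6  1.3 -0.2] yaw 15.79 tilt [0.002 0.   ] grip 0.0004237281262228809
scene -50 60 [35. 39. 43.]
scene -40 64 [38. 41. 44.]
scene -30 75 [39. 41. 42.]
scene -20 79 [40. 42. 43.]
scene -10 68 [40. 42. 43.]
scene 0 67 [41. 42. 44.]
scene 10 67 [42. 43. 45.]
scene 20 68 [42. 43. 45.]
scene 30 106 [43. 48. 53.]
scene 40 33 [44. 47. 51.]
scene 50 85 [44. 48. 50.]
scene 60 63 [48. 49. 51.]
scene 70 15 [48. 49. 50.]
top -40 4 [37. 38. 39.]
top -30 5 [39. 41. 43.]
top -20 11 [39. 41. 44.]
top -10 18 [39. 41. 43.]
top 0 84 [38. 41. 45.]
top 10 114 [38. 42. 45.]
top 20 156 [39. 42. 50.]
top 30 169 [41. 49. 53.]
top 40 143 [41. 45. 50.]
top 50 182 [41. 48. 50.]
top 60 160 [44. 48. 51.]
top 70 10 [44. 46. 48.]
```

View pics/w9.png

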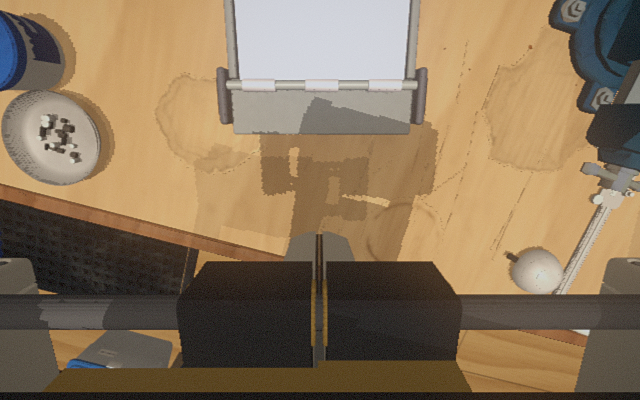

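View pics/c9scene.png

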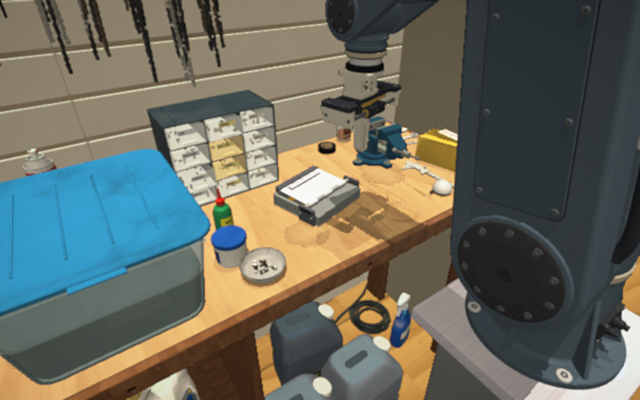

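View pics/c9top.png

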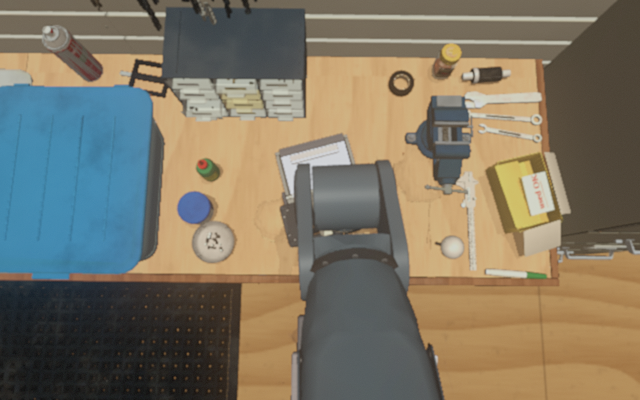

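The cover lies under the lip at about 0.05 rad, and the bystanders have not moved. In the wrist view the pin is at row 85. I'll use that row for a finer check of the slide travel.

```bash
python3 - <<'E'
from h import *
p,d,c=grab('wrist');C=tocase(pts(d,c))
f=200/np.tan(np.radians(c['fovy'])/2);M=np.linalg.inv(np.array(c['view']))
def ray(u,v,z):
    r=M[:3,:3]@[(u-c['cx'])/f,(v-c['cy'])/f,1];o=M[:3,3];return tocase(o+r*(z-o[2])/r[2])*1e3
for u in(290,320,350): 
    col=p[60:140,u].mean(1).astype(int);print(u,list(col[::2]))
print('pin sides',ray(290,79,.036),ray(290,85,.036),ray(290,91,.036),'cheek back',ray(222,123,.044),'block back',ray(320,134,.028))
p,d,c=grab('scene');C=tocase(pts(d,c));m=(d>.1)&(abs(C[...,1])<.05)&(C[...,0]>.02)&(C[...,0]<.05)
q=C[m]*1e3
for lo in range(20,50,2):
    k=q[(q[:,0]>=lo)&(q[:,0]<lo+2)];print(lo,len(k),np.median(k[:,2]).round(1))
E
```

```text
290 [np.int64(215), np.int64(214), np.int64(214), np.int64(214), np.int64(213), np.int64(216), np.int64(214), np.int64(212), np.int64(215), np.int64(217), np.int64(146), np.int64(170), np.int64(209), np.int64(175), np.int64(140), np.int64(146), np.int64(161), np.int64(162), np.int64(164), np.int64(162), np.int64(165), np.int64(163), np.int64(160), np.int64(161), np.int64(160), np.int64(160), np.int64(162), np.int64(164), np.int64(161), np.int64(159), np.int64(162), np.int64(162), np.int64(159), np.int64(161), np.int64(160), np.int64(162), np.int64(157), np.int64(113), np.int64(125), np.int64(119)]
320 [np.int64(214), np.int64(213), np.int64(213), np.int64(215), np.int64(215), np.int64(213), np.int64(214), np.int64(214), np.int64(214), np.int64(207), np.int64(197), np.int64(214), np.int64(213), np.int64(212), np.int64(196), np.int64(169), np.int64(147), np.int64(161), np.int64(165), np.int64(127), np.int64(120), np.int64(119), np.int64(121), np.int64(120), np.int64(117), np.int64(121), np.int64(119), np.int64(118), np.int64(119), np.int64(117), np.int64(117), np.int64(117), np.int64(1
[... 440 characters left out ...]
58), np.int64(162), np.int64(160), np.int64(153), np.int64(115), np.int64(119), np.int64(115), np.int64(117), np.int64(120), np.int64(120), np.int64(114), np.int64(117), np.int64(117), np.int64(114), np.int64(118), np.int64(113), np.int64(111), np.int64(126), np.int64(122)]
pin sides [-33.8124162   25.66010604  36.        ] [-38.9798108   25.78892394  36.        ] [-44.19486899  25.91893005  36.        ] cheek back [-72.37730305  88.27197777  44.        ] block back [-83.69124582  -1.58869134  28.        ]
20 49 -569.3
22 65 -568.7
24 47 -563.5
26 56 -556.8
28 38 -561.9
30 83 43.2
32 74 43.8
34 44 24.8
36 46 -553.2
38 37 -557.6
40 26 -555.0
42 30 -554.3
44 28 -554.7
46 24 -553.9
48 23 -553.2
```

```bash
python3 -c "
from h import *
where();print(job.finish_job())"
```

```text
t 9.6 tcp [0.4209 0.0713 0.2697] tip case mm [-133.9    0.3  185.7] F case [-0.4 -0.2 -0. ] yaw 15.81 tilt [-0.  0.] grip 0.0003201918721123187
the job is handed in; nothing more can be done
None
```

The case is closed: the cover is flat, its edge is tucked under the lip, and it stayed there after I lifted away. I handed the job in at 9.6 s with the robot touching nothing.

- **Closing:** With the shut fingers behind the cover, I pushed it over from about 1.8 rad to flat. The slide stayed at about 0 until it was flat.
- **Sliding:** While I pressed it down, friction under the fingertips carried the cover most of the 20 mm before they reached the ridge. I then pushed on the ridge, and the cover was blocked at about 19 N, which I took as the stop.
- **Forces:** The wrist force in the readings peaked at about 25 N. I read it only at the end of each call, not continuously.

**Last checks:**
- **Fold:** The cover slopes at about 0.05 rad against the lip, the expected tucked rest.
- **Slide:** The pin is at about -39 mm along the case, where -40 mm is fully home. The view reads 1 to 3 mm forward on the known case edges, so that fits.
- **Bystanders:** The tub, bottle and bell look unmoved. I never touched the levers, but they can't be seen under the cover.

**Problems:** My first move call was refused and nothing moved; filling in every field fixed it. The last fine scene-depth check of the ridge gave unusable values because its mask included background, so I relied on the earlier depth profile and the pin check.

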